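# Return the blue finjan to its blue slot

## Robot

A 6-joint arm with a two-finger parallel gripper is mounted at the origin on the work surface. World frame = base frame: x ahead of the robot, y to its left, z up, the work surface at z = 0. Lengths are in mm, angles in degrees, forces in N, time in s.
With the tool pointing down it reaches from about 300 to 850 mm from the base axis. Payload 4.2 kg.
Tool frame: the origin (TCP) lies on the centre line of the jaws, within the pads' length; the fingertips stand 11 mm ahead of it and the grasp point (between the pads) lies 8 mm behind it; z points along the fingers, y is the direction in which the jaws open and shut (so a half turn about z gives the same grasp; the last joint's range is limited). The gripper opens to 91 mm and grips with 3 to 60 N. Pads are 32 mm wide; open, the fingers measure 118 mm over their backs; the gripper's body (76 mm by 178 mm) begins 60 mm behind the grasp point.
Start: joints at [-64.916, 18.312, 89.639, -0, 72.044, -1.146], TCP at [254.141, -515.805, 224.976] pointing down, gripper open.
Joint ranges: [-177.97, 177.97], [-48.28, 115.42], [12.27, 149.76], [-77.06, 257.06], [2.81, 150.46], [-146.56, 146.56]. Speed limits (degrees/s): [147.25, 147.25, 180, 180, 180, 180].

## Interface

Orientations are given as [roll, pitch, yaw] about the fixed x, y, z axes, in that order (R = Rz(yaw) Ry(pitch) Rx(roll)).
In Python, from workcell import env, grab_frame gives the robot as it stands. The module is installed in compiled form; this text tells all that it offers.
- The arm moves only by the tool arm_command, never from a script. Its argument "series" is one flat list of numbers, 6 for each row, row after row: the shift along the world's x, y, z each as a share of 400 mm, from -1 to 1, then the turn, a rotation vector about the world's x, y, z each as a share of 45 degrees, from -1 to 1. A call has 1 to 20 rows; each row shifts and turns the commanded pose from where the row before left it; what a row does not reach is not made up. A row lasts 1/12 s, in which the tool goes at most 41.7 mm and 7.16 degrees, less where a joint would pass 70% of its speed; a pose out of reach is approached as far as the arm can. A call with a number of a shift or a turn outside -1 to 1 is refused whole. A call with a gripper value outside its range is refused whole. "hand" is the opening, from 0 (shut) to 1 (fully open), set as the call begins (left out, the last holds). The fingers move at their own pace and stop on an object; "newtons" is the grip in N (left out, the last holds). Time passes only in rows, so rows that do not move let the fingers close. It gives the time, the measured TCP pose, the force and the opening at its end, in the units of the state.
- env.state(): the state, without advancing time (a new reading comes with each control period).
- grab_frame(name): name is "scene" or "side" or "wrist"; returns a dict with "frame" (384x512x3 uint8, red, green, blue), "intrinsics" (3x3 intrinsics, pixels), "R" (3x3) and "t" (3): a world point X has camera coordinates R X + t; the wrist camera has in their place "tool_from_camera" (4x4, takes a point from camera to tool coordinates, whose origin is the TCP and whose axes are the flange's). Camera axes: x right, y down, z forward; pixel columns grow to the right and rows downward; lengths in mm; the calibration is good to about 2 mm. A picture is of the moment at which its call begins: read the wrist's pose just before it. There is no depth.
- env.job_done(): hands the job in, once; it reports no verdict.
The state is a dict: "time_s": time; "qpos": joint angles; "qvel": joint speeds; "effort": joint torques, N m; "ee_pos": TCP position; "ee_rot": TCP orientation; "force": force on the tool from outside, world axes, zero at the start; "torque": the same for the moment, N m; "gripper_width": finger opening in mm.
Only numpy, scipy, OpenCV 4.12 (cv2) and the standard library are available. Lean on these libraries where they do the work, as an engineer would, in place of code of your own. Each camera call takes 0.05 s, during which the arm holds its last target.

## Task

The blue finjan has been washed: put it back in its own slot on the wooden tray, the round well marked with the blue tile, standing upright on the bottom of the well. Set it down gently rather than dropping it, let go, and leave the green and amber finjans where they stand.

Things in the scene. Friction and masses are not known exactly. Their poses are not given: they have to be found in the camera images.
- cup_blue: Blue ceramic finjan, to be put away, standing on the counter: round, open, no handle, 60 mm high, outer diameter 40 mm at the foot, 53 mm at 16 mm up, 54 mm at the rim; wall 4 mm; about 120 g (varies). Origin: centre of its underside; z points up out of its mouth. 
- slot_blue (a point): Centre of the floor of the blue-tiled well (70 mm across, 8 deep), 17 mm above the counter. x points away from the tile, z up. Its light wooden holder, 124 x 94 mm, has its top 8 mm above the point and a blue tile 24 x 70 mm centred 58 mm to -x. Three holders (blue, green, amber tile; any order; wells empty) stand 98 mm apart along y in a fixed dark tray, 150 x 312 mm, 18 mm high.
- cup_green: Green ceramic finjan, to be left alone, standing on the counter: round, open, no handle, 60 mm high, outer diameter 40 mm at the foot, 53 mm at 16 mm up, 54 mm at the rim; wall 4 mm; about 120 g (varies). Origin: centre of its underside; z points up out of its mouth. At least 85 mm from other cups, centre to centre.
- cup_amber: Amber (yellow-orange) ceramic finjan, to be left alone, standing on the counter: round, open, no handle, 60 mm high, outer diameter 40 mm at the foot, 53 mm at 16 mm up, 54 mm at the rim; wall 4 mm; about 120 g (varies). Origin: centre of its underside; z points up out of its mouth. At least 85 mm from other cups, centre to centre.
Mind the look-alikes: they are no part of the job. There is more than one size of the cup_blue; the one meant has the size given above.

How it is judged:
By the outcome, as a careful person would: the job done as asked, in the order asked, and still so for the second after the job is handed in, with the robot touching nothing.
It also fails if it takes over 40 s, if anything falls off the work surface, if the arm or the gripper's body presses on something with over 40 N, if the wrist force passes 120 N, or if a joint passes its speed limit or range.

## Working session

There is one attempt and no reset: what is moved stays moved. The work goes in short steps, Python scripts to look and compute and a tool call to move; the robot and the scene stay as the last step left them, time stands still between calls to the robot, and variables do not carry over. Pictures are saved under pics/ and viewed, and the job is handed in when it is done.

Besides the shell and the picture viewer there is one more tool, called after "Call:" as name(argument=value, ...), one argument or row to a line, values as JSON. arm_command: Moves the arm, as the interface text tells. Shift numbers are shares of 400 mm and turn numbers shares of 45 degrees, none past 1 either way. Its arguments: {"type":"object","properties":{"series":{"type":"array"},"hand":{"type":"number"},"newtons":{"type":"number"}},"required":["series"]}

```bash
mkdir -p pics; cat > h.py <<'E'
import numpy as np, cv2, pickle
from workcell import env, grab_frame
def snap(n,fn):
    s=env.state(); f=grab_frame(n); f['state']=s
    pickle.dump(f,open(f'pics/{fn}.pkl','wb')); cv2.imwrite(f'pics/{fn}.png',f['frame'][:,:,::-1]); return f
def load(fn): return pickle.load(open(f'pics/{fn}.pkl','rb'))
def crop(fn,x0,y0,x1,y1,k):
    im=cv2.imread(f'pics/{fn}.png')[y0:y1,x0:x1]; cv2.imwrite(f'pics/{fn}_c{x0}_{y0}.png',cv2.resize(im,None,fx=k,fy=k,interpolation=cv2.INTER_CUBIC))
def ray(f,u,v,z):
    K,R,t=np.array(f['intrinsics']),np.array(f['R']),np.array(f['t'])
    c=-R.T@t; d=R.T@np.linalg.inv(K)@np.array([u,v,1.]); return c+d*(z-c[2])/d[2]
def proj(f,X):
    p=np.array(f['intrinsics'])@(np.array(f['R'])@np.array(X,float)+np.array(f['t'])); return p[:2]/p[2]
E
python3 - <<'E'
from h import *
for n in ("scene","side","wrist"): f=snap(n,n+"0"); print(n, f.get('t'))
print(env.state())
E
```

```text
scene [ 470.01272996 -143.28474181 1067.11309799]
side [-502.71659932   33.62461845 1014.83113961]
wrist None
{'time_s': 0.15, 'qpos': array([-6.49175977e+01,  1.83425685e+01,  8.96879197e+01, -3.42240472e-03,
        7.20455332e+01, -1.14572468e+00]), 'qvel': array([ 0.02443916, -0.08260399, -0.13387241,  0.0190029 ,  0.01288745,
        0.15004455]), 'effort': array([ 1.62914962e-04, -4.12774408e+01, -2.32155007e+01,  7.27836904e-02,
        4.33261134e-02, -8.88836303e-05]), 'ee_pos': array([ 253.95403052, -515.48338542,  224.33649204]), 'ee_rot': array([-1.79923929e+02,  1.73361212e-03,  2.62291853e+01]), 'force': array([-0.22327486, -0.33675253, -0.16874997]), 'torque': array([ 0.01582588, -0.01744258, -0.02492483]), 'gripper_width': 91.23474179772256}
```

View pics/scene0.png

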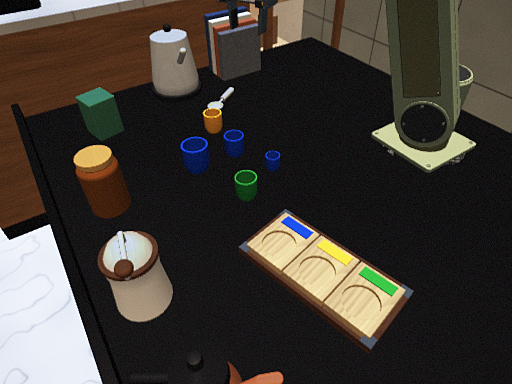

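View pics/side0.png

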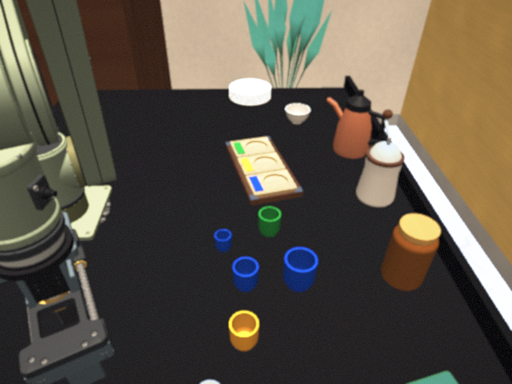

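Scene view: there are three blue cups, large (195,155), medium (234,143) and small (273,160). The green cup is at (246,185) and the amber one at (213,121). The tray's blue tile is at (297,228). I'll enlarge to measure sizes.

```bash
python3 - <<'E'
from h import *
crop('scene0',170,95,300,205,6); crop('scene0',235,200,420,350,4); crop('side0',200,190,330,360,4);crop('side0',215,125,310,205,7)
E
```

```text
(no output)
```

View pics/scene0_c170_95.png

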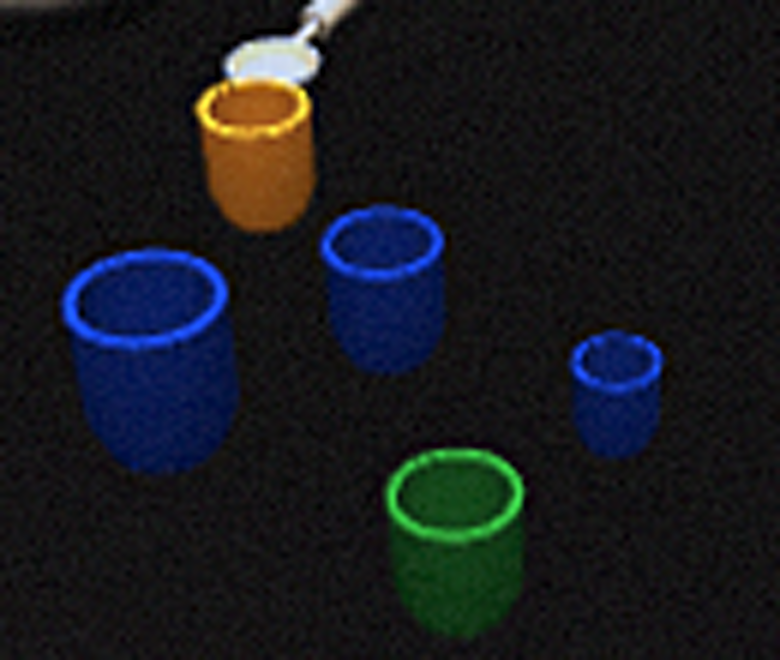

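View pics/scene0_c235_200.png

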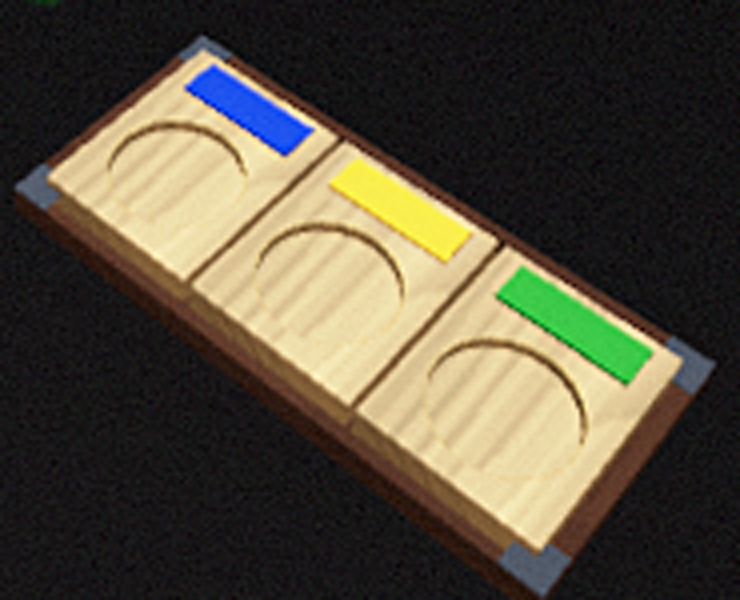

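View pics/side0_c200_190.png

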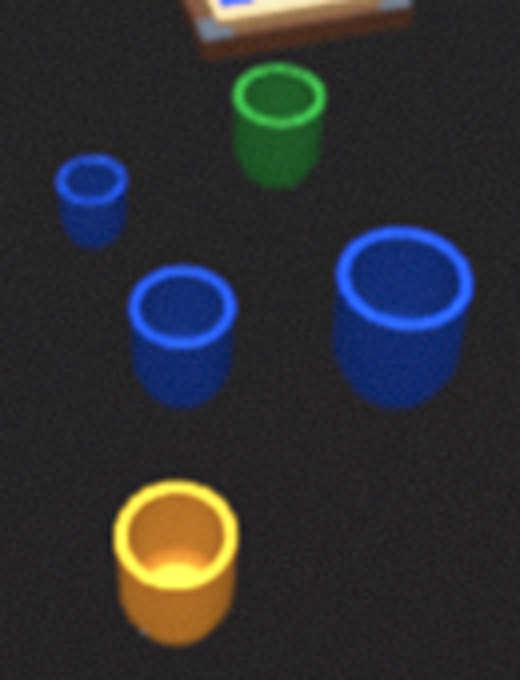

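View pics/side0_c215_125.png

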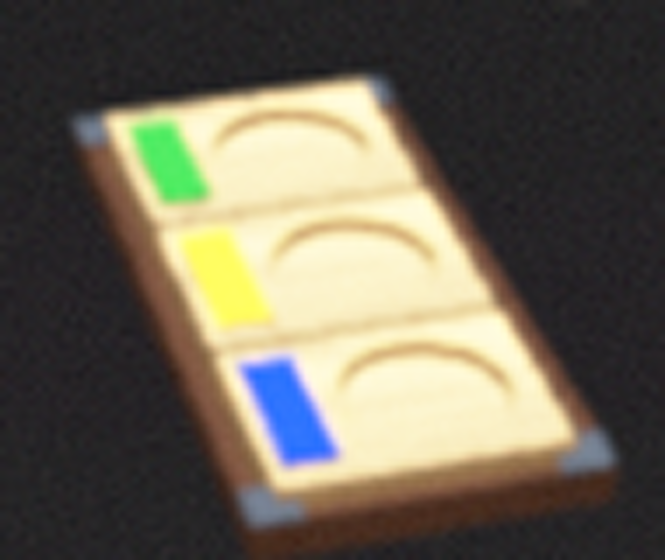

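```bash
cat > m.py <<'E'
from h import *
from scipy.optimize import least_squares
S,D=load('scene0'),load('side0')
sc={'med':(322,443,242),'large':(64,228,298),'small':(571,662,361),'green':(387,523,495),'amber':(196,312,108)}
si={'med':(129,237,307),'large':(335,473,277),'small':(55,128,181),'green':(232,326,96),'amber':(113,239,534)}
for n in sc:
    a,b,r=sc[n]; c,d,q=si[n]
    us=np.array([(a+b)/12+170,r/6+95]); ud=np.array([(c+d)/8+200,q/4+190])
    g=least_squares(lambda X:np.r_[proj(S,X)-us,proj(D,X)-ud],[450,-100,60]); X=g.x
    w=[]
    for f,px in((S,(b-a)/6),(D,(d-c)/4)):
        z=(np.array(f['R'])@X+np.array(f['t']))[2]; w.append(px*z/f['intrinsics'][0][0])
    print(n,X.round(1),'res',g.fun.round(2),'diam',np.round(w,1), 'z60:',ray(S,*us,60)[:2].round(1),ray(D,*ud,60)[:2].round(1))
ps=np.array([(212,65),(314,130),(288,157),(185,90),(359,158),(472,236),(448,263),(330,184),(521,266),(654,354),(630,385),(496,296)])/4+[235,200]
pd=np.array([(240,365),(292,357),(340,459),(285,467),(180,235),(231,228),(273,318),(221,328),(131,126),(178,120),(211,195),(165,204)])/7+[215,125]
for f,p in((S,ps),(D,pd)):
    W=np.array([ray(f,*q,25)[:2] for q in p]).reshape(3,4,2); print(W.mean(1).round(1).tolist())
    A=W.mean(1); print(np.linalg.norm(np.diff(A,axis=0),axis=1))
    d=A[2]-A[0]; th=np.degrees(np.arctan2(d[1],d[0])); print('dir blue->green',th)
E
python3 m.py
```

```text
med [ 470.9 -253.3   56.5] res [-1.12  0.43 -0.87 -0.34] diam [54.1 56.4] z60: [ 469.8 -248.8] [ 472.6 -257.3]
large [ 585.6 -252.9   73.5] res [-1.07  0.27 -0.88 -0.21] diam [69.2 71.5] z60: [ 575.9 -270.2] [ 590.3 -241.5]
small [ 421.3 -140.4   39.9] res [-0.91  0.43 -0.82 -0.4 ] diam [39.1 42.6] z60: [ 433.6 -119.3] [ 424.2 -162.4]
green [534.5 -88.6  56.4] res [-0.87  0.32 -0.9  -0.34] diam [53.1 57. ] z60: [534.3 -84.9] [536.1 -94. ]
amber [ 463.7 -387.6   55.9] res [-1.    0.34 -0.62 -0.21] diam [56.3 57.3] z60: [ 463.3 -381.4] [ 464.8 -390.8]
[[509.3, 80.8], [486.8, 176.1], [465.1, 271.5]]
[97.93126301 97.79338645]
dir blue->green 103.05592686777896
[[513.5, 75.6], [492.0, 172.5], [470.6, 267.2]]
[99.29945543 97.02077824]
dir blue->green 102.62451196629853
```

The medium blue cup, scene (234,143), fits: rim about 54 mm, height about 60 mm, matching green and amber. The large one measures about 70/75 mm and the small one about 40/40 mm. Now the wrist view.

```bash
python3 - <<'E'
from h import *
f=load('wrist0'); print(f['intrinsics'],np.round(f['tool_from_camera'],3))
crop('scene0',215,120,255,165,12)
E
```

```text
[[308.68875196   0.         256.08883524]
 [  0.         308.68875196 188.79185866]
 [  0.           0.           1.        ]] [[-1.00000e-03 -9.60000e-01 -2.81000e-01  7.92800e+01]
 [ 1.00000e+00 -1.00000e-03  1.00000e-03  8.18000e-01]
 [-1.00000e-03 -2.81000e-01  9.60000e-01 -1.61286e+02]
 [ 0.00000e+00  0.00000e+00  0.00000e+00  1.00000e+00]]
```

View pics/wrist0.png

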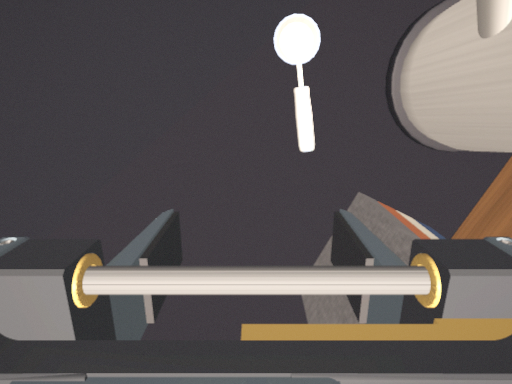

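View pics/scene0_c215_120.png

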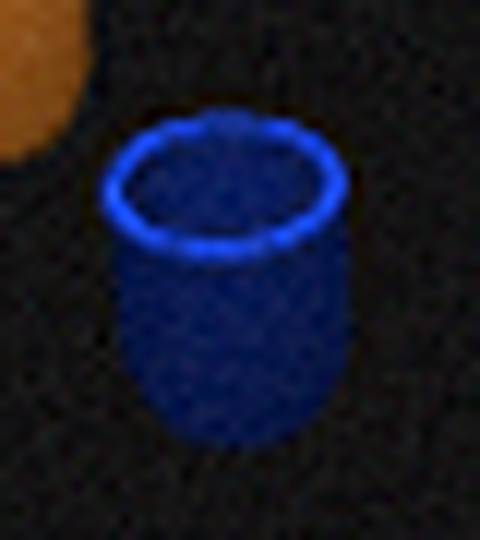

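Call:
arm_command(
  series=[0,0,0.1,0,0,0,0.06,0.0727,0,0,0,0,0.06,0.0727,0,0,0,0,0.06,0.0727,0,0,0,0,0.06,0.0727,0,0,0,0,0.06,0.0727,0,0,0,0,0.06,0.0727,0,0,0,0,0.06,0.0727,0,0,0,0,0.06,0.0727,0,0,0,0,0.06,0.0727,0,0,0,0,0,0,-0.1,0,0,0,0,0,0,0,0,0,0,0,0,0,0,0],
  hand=1,
  newtons=15,
)

```text
time_s: 1.23
ee_pos: [468.9, -253.1, 223.3]
ee_rot: [-179.8, 0.2, 26.3]
force: [-0.5, -0.8, 0.5]
gripper_width: 91.2
```

```bash
python3 - <<'E'
from h import *
f=snap('wrist','wrist1'); print(f['state']['ee_pos'],f['state']['ee_rot'])
E
```

```text
[ 468.91605176 -253.13672153  223.33417057] [-179.75877076    0.19706233   26.28987274]
```

View pics/wrist1.png

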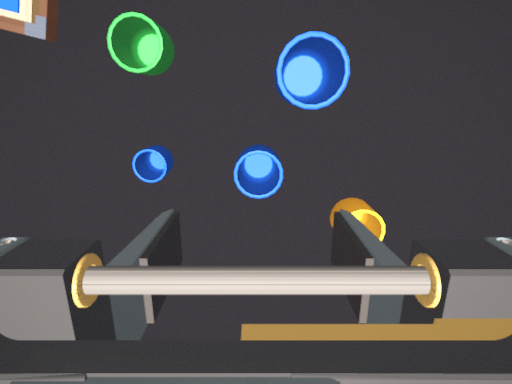

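Wrist view: the medium blue rim is centred at (258,174), between the fingers. The small blue (153,165), large blue (313,70), amber (357,222) and green (137,45) cups all stand clear.

```bash
cat >> h.py <<'E'
from scipy.spatial.transform import Rotation as Ro
def wray(f,u,v,z):
    s=f['state']; T=np.array(f['tool_from_camera']); Rt=Ro.from_euler('xyz',s['ee_rot'],degrees=True).as_matrix()
    c=Rt@T[:3,3]+s['ee_pos']; d=Rt@T[:3,:3]@np.linalg.inv(np.array(f['intrinsics']))@np.array([u,v,1.])
    return c+d*(z-c[2])/d[2]
E
python3 - <<'E'
from h import *
f=load('wrist1')
hsv=cv2.cvtColor(f['frame'],cv2.COLOR_RGB2HSV)
print(wray(f,258.5,174,60)); 
for a,b in(((234,174),(283,174)),((258,149.5),(258,198.5))): print(np.linalg.norm(wray(f,*a,60)-wray(f,*b,60)))
crop('wrist1',225,140,295,205,10)
E
```

```text
[ 470.55226908 -255.67351909   60.        ]
52.945242520682875
54.480202117374134
```

View pics/wrist1_c225_140.png

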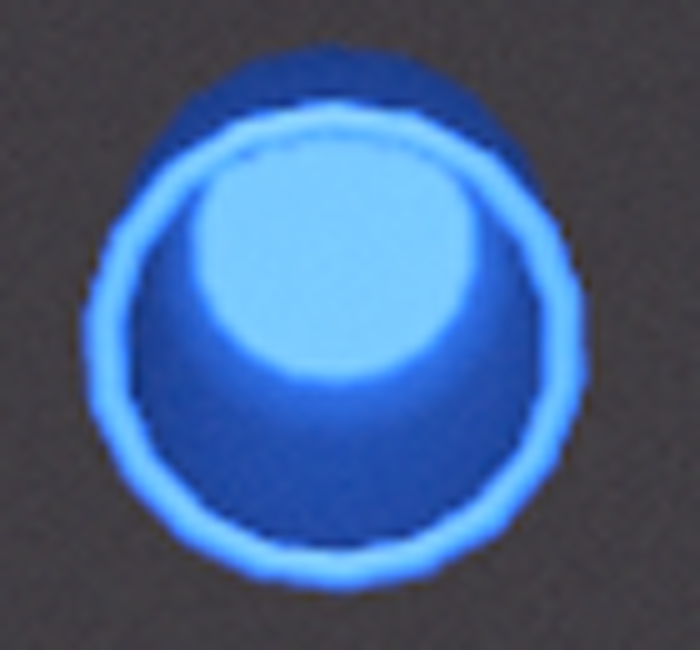

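Call:
arm_command(
  series=[0.004,-0.006,-0.055,0,0,0,0,0,-0.055,0,0,0,0,0,-0.055,0,0,0,0,0,-0.055,0,0,0,0,0,-0.055,0,0,0,0,0,-0.055,0,0,0,0,0,-0.055,0,0,0,0,0,-0.055,0,0,0,0,0,-0.025,0,0,0,0,0,-0.018,0,0,0,0,0,0,0,0,0,0,0,0,0,0,0],
)

```text
time_s: 2.28
ee_pos: [472.5, -257.4, 32.9]
ee_rot: [179.9, -0.1, 26.2]
force: [-0.1, -0.0, 0.8]
gripper_width: 90.8
```

```bash
python3 - <<'E'
from h import *
f=snap('wrist','wrist2'); snap('side','side2')
E
```

```text
(no output)
```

View pics/wrist2.png

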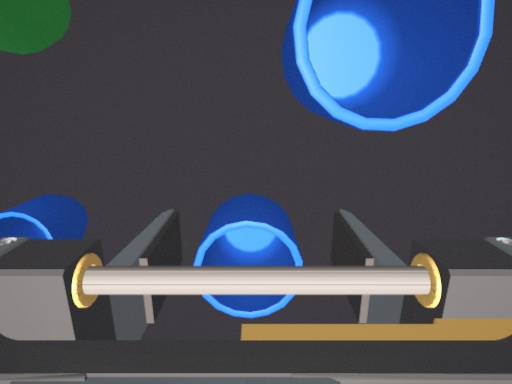

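View pics/side2.png

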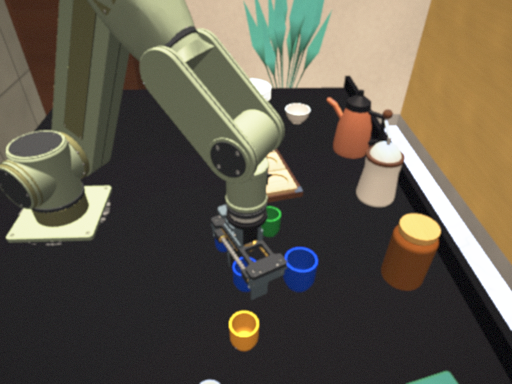

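```bash
python3 - <<'E'
from h import *
f=load('wrist2');s=f['state'];print(s['ee_pos'],s['ee_rot'])
p=wray(f,248,268,60);print(p, Ro.from_euler('xyz',s['ee_rot'],degrees=True).as_matrix().T@(p-s['ee_pos']))
E
```

```text
[ 472.50653967 -257.43007865   32.86625338] [ 1.79894860e+02 -6.60743437e-02  2.61876270e+01]
[ 470.76152026 -254.82805465   60.        ] [ -0.38630367  -3.05523632 -27.13986234]
```

Call:
arm_command(
  series=[-0.0043,0.0065,-0.005,0,0,0,0,0,0,0,0,0,0,0,0,0,0,0],
)

```text
time_s: 2.63
ee_pos: [470.0, -253.7, 30.2]
ee_rot: [180.0, -0.0, 26.2]
force: [0.4, 0.2, -0.4]
gripper_width: 91.1
```

Call:
arm_command(
  series=[0,0,0,0,0,0,0,0,0,0,0,0,0,0,0,0,0,0,0,0,0,0,0,0,0,0,0,0,0,0,0,0,0,0,0,0,0,0,0,0,0,0,0,0,0,0,0,0],
  hand=0,
  newtons=15,
)

```text
time_s: 3.3
ee_pos: [470.1, -254.0, 29.8]
ee_rot: [180.0, 0.0, 26.2]
force: [0.9, 0.2, 0.0]
gripper_width: 52.9
```

Call:
arm_command(
  series=[0,0,0.025,0,0,0,0,0,0.05,0,0,0,0,0,0.05,0,0,0,0,0,0.06,0,0,0,0,0,0.06,0,0,0,0,0,0.06,0,0,0,0,0,0.06,0,0,0,0,0,0.05,0,0,0,0,0,0,0,0,0,0,0,0,0,0,0],
)

```text
time_s: 4.13
ee_pos: [470.2, -254.0, 196.8]
ee_rot: [179.9, -0.1, 26.2]
force: [-0.7, 1.1, -1.4]
gripper_width: 52.9
```

Call:
arm_command(
  series=[0.003,0.03,0,0,0,0,0.006,0.06,0,0,0,0,0.006,0.07,0,0,0,0,0.006,0.07,0,0,0,0,0.006,0.07,0,0,0,0,0.006,0.07,0,0,0,0,0.006,0.07,0,0,0,0,0.006,0.07,0,0,0,0,0.006,0.07,0,0,0,0,0.006,0.07,0,0,0,0,0.006,0.06,0,0,0,0,0.003,0.06,0,0,0,0,0,0,0,0,0,0,0,0,0,0,0,0,0,0,0,0,0,0],
)

```text
time_s: 5.38
ee_pos: [495.3, 54.2, 194.5]
ee_rot: [-180.0, 0.2, 26.3]
force: [0.4, -0.8, -1.3]
gripper_width: 52.9
```

```bash
python3 - <<'E'
from h import *
f=snap('wrist','wrist3'); s=f['state'];print(s['ee_pos'],s['ee_rot'],s['gripper_width']); snap('side','side3')
E
```

```text
[495.32100563  54.15116155 194.51580776] [-1.79958719e+02  1.70632714e-01  2.62679586e+01] 52.86488254124419
```

View pics/wrist3.png

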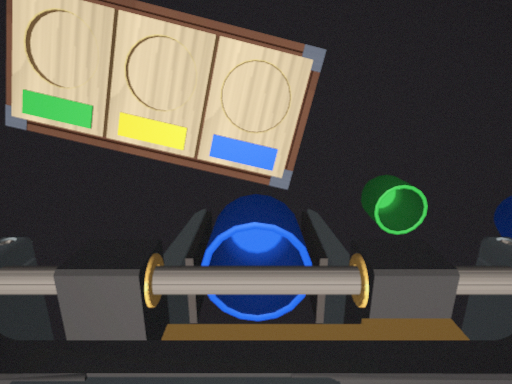

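View pics/side3.png

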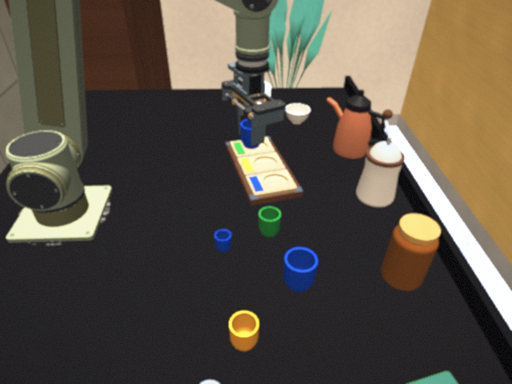

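The cup is held upright, and the blue well's rim circle is at about (256,96) in the wrist view, with the blue tile at (243,152).

```bash
python3 - <<'E'
from h import *
f=load('wrist3'); p=wray(f,256,96,25); t=wray(f,243,152.5,25); print(p,t,np.linalg.norm(p-t))
c=wray(f,257,270.5,194.5+30);print('cup rim c',c)
a,b=wray(f,221,96,25),wray(f,291,96,25);print(np.linalg.norm(a-b))
crop('wrist3',195,40,325,180,5)
E
```

```text
[568.51339922  89.23699838  25.        ] [509.92933704  76.01516173  25.        ] 60.05754994997375
cup rim c [495.94624725  52.94699609 224.5       ]
71.78750098455535
```

View pics/wrist3_c195_40.png

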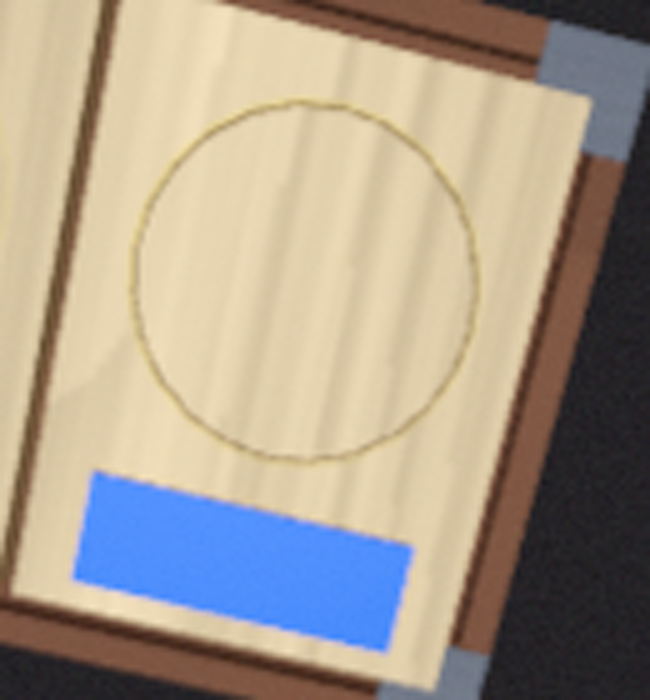

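Call:
arm_command(
  series=[0.06,0.03,0,0,0,0,0.06,0.03,0,0,0,0,0.0605,0.031,0,0,0,0,0,0,-0.04,0,0,0,0,0,-0.06,0,0,0,0,0,-0.06,0,0,0,0,0,-0.06,0,0,0,0,0,-0.05,0,0,0,0,0,-0.04,0,0,0,0,0,-0.02,0,0,0,0,0,0,0,0,0,0,0,0,0,0,0,0,0,0,0,0,0],
)

```text
time_s: 6.57
ee_pos: [569.6, 90.3, 64.9]
ee_rot: [180.0, -0.1, 26.2]
force: [0.8, 0.3, -0.2]
gripper_width: 53.1
```

```bash
python3 - <<'E'
from h import *
f=snap('wrist','wrist4'); s=f['state'];print(s['ee_pos'],s['ee_rot'],s['force'],s['gripper_width']); snap('scene','scene4');crop('scene4',215,150,375,290,5)
E
```

```text
[569.6215303   90.3018141   64.92676407] [ 1.79952793e+02 -1.28327670e-01  2.61931581e+01] [ 0.7679301   0.28949974 -0.19545948] 53.14472759195383
```

View pics/wrist4.png

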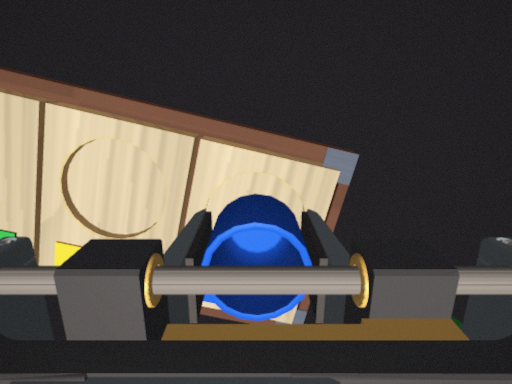

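View pics/scene4_c215_150.png

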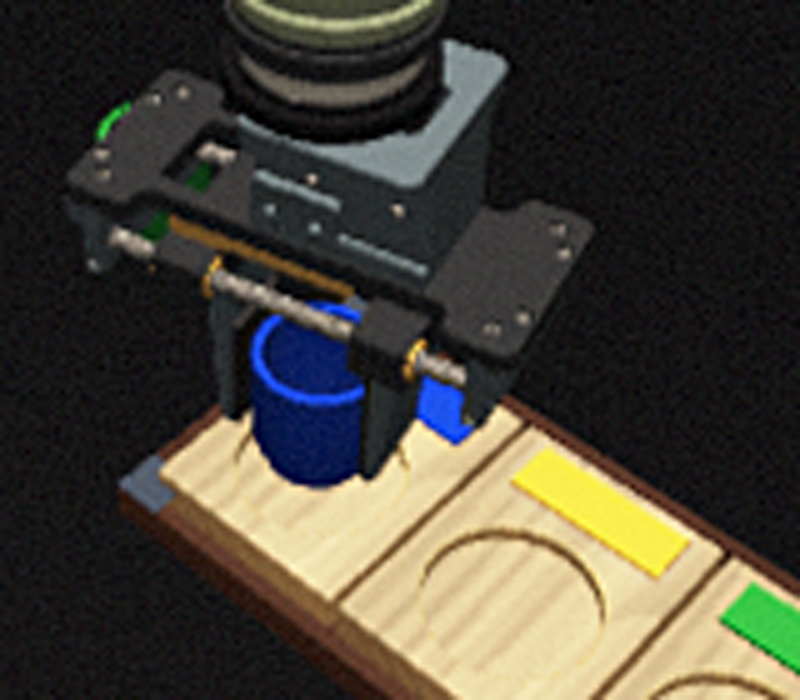

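```bash
python3 - <<'E'
from h import *
f=load('wrist4'); s=f['state']; e=wray(f,255,172,25); a=np.radians(26.2)
print(e, e[:2]-35*np.array([np.cos(a),np.sin(a)]))
E
```

```text
[598.60293695 104.23035462  25.        ] [567.19889401  88.77764977]
```

Call:
arm_command(
  series=[-0.004,-0.001,-0.008,0,0,0,0,0,-0.008,0,0,0,0,0,-0.008,0,0,0,0,0,-0.007,0,0,0,0,0,-0.005,0,0,0,0,0,0,0,0,0,0,0,0,0,0,0],
)

```text
time_s: 7.25
ee_pos: [566.9, 90.1, 49.1]
ee_rot: [-180.0, 0.0, 26.2]
force: [0.1, 0.4, -1.5]
gripper_width: 53.0
```

Call:
arm_command(
  series=[0,0,-0.0025,0,0,0,0,0,-0.0025,0,0,0,0,0,0,0,0,0,0,0,0,0,0,0],
)

```text
time_s: 7.58
ee_pos: [567.0, 90.1, 47.4]
ee_rot: [180.0, 0.0, 26.2]
force: [0.1, 0.4, -1.1]
gripper_width: 52.9
```

Call:
arm_command(
  series=[0,0,-0.002,0,0,0,0,0,0,0,0,0,0,0,0,0,0,0],
)

```text
time_s: 7.83
ee_pos: [567.3, 90.1, 46.8]
ee_rot: [180.0, -0.0, 26.2]
force: [0.0, 0.5, -1.4]
gripper_width: 52.8
```

Call:
arm_command(
  series=[0,0,-0.002,0,0,0,0,0,0,0,0,0,0,0,0,0,0,0],
)

```text
time_s: 8.08
ee_pos: [567.6, 90.2, 46.7]
ee_rot: [180.0, -0.1, 26.2]
force: [-0.9, -0.3, 4.7]
gripper_width: 52.6
```

Contact shows as +4.7 N. Releasing in steps.

Call:
arm_command(
  series=[0,0,0,0,0,0,0,0,0,0,0,0,0,0,0,0,0,0,0,0,0,0,0,0],
  hand=0.64,
)

```text
time_s: 8.42
ee_pos: [566.8, 90.1, 45.5]
ee_rot: [-180.0, 0.0, 26.2]
force: [-0.0, 0.3, -0.7]
gripper_width: 58.5
```

Call:
arm_command(
  series=[0,0,0,0,0,0,0,0,0,0,0,0,0,0,0,0,0,0,0,0,0,0,0,0],
  hand=0.9,
)

```text
time_s: 8.75
ee_pos: [567.0, 90.1, 45.7]
ee_rot: [180.0, 0.0, 26.2]
force: [0.2, -0.7, 0.3]
gripper_width: 81.2
```

Call:
arm_command(
  series=[0,0,0.01,0,0,0,0,0,0.03,0,0,0,0,0,0.05,0,0,0,0,0,0.06,0,0,0,0,0,0.06,0,0,0,0,0,0.06,0,0,0,0,0,0.06,0,0,0,0,0,0.05,0,0,0,0,0,0,0,0,0,0,0,0,0,0,0],
)

```text
time_s: 9.58
ee_pos: [567.4, 90.2, 198.8]
ee_rot: [179.9, -0.1, 26.2]
force: [-0.5, 0.2, -0.4]
gripper_width: 82.2
```

```bash
python3 - <<'E'
from h import *
f=snap('wrist','wrist5'); s=f['state'];print(s['ee_pos'],s['force'],s['gripper_width']); snap('scene','scene5'); snap('side','side5');crop('side5',215,105,315,225,5)
E
```

```text
[567.43686053  90.19356778 198.84152599] [-0.4668146   0.16485478 -0.39496688] 82.24033569244881
```

View pics/wrist5.png

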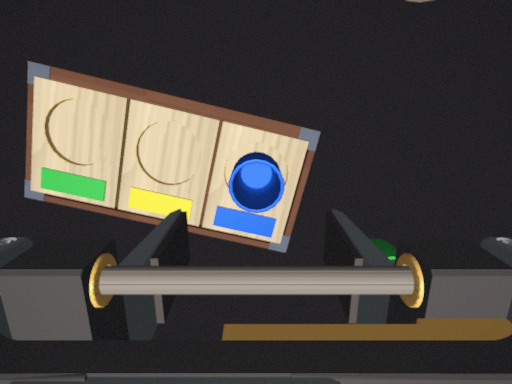

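View pics/scene5.png

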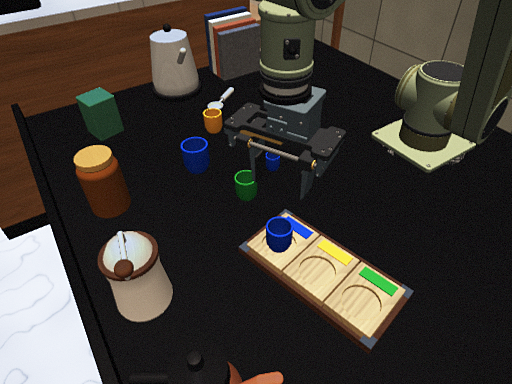

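View pics/side5_c215_105.png

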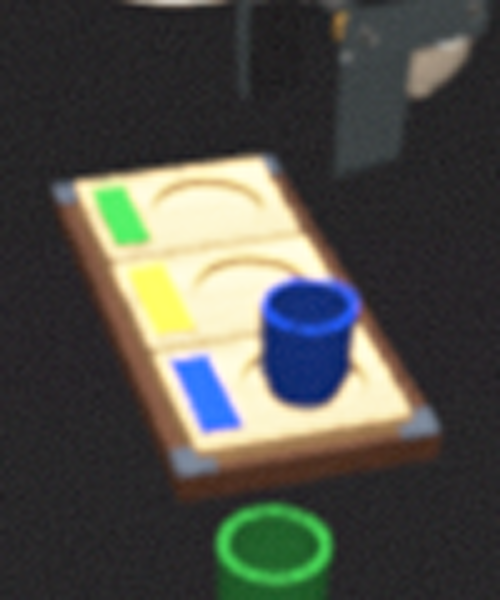

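```bash
python3 - <<'E'
from h import *
f=load('wrist5'); print('rim',wray(f,256.5,185.5,77)); a,b=wray(f,229,186,77),wray(f,284,186,77);print(np.linalg.norm(a-b))
print('floor',wray(f,256.5,175,20)); t=wray(f,245,222,25);print('tile',t, t[:2]+58*np.array([np.cos(.224),np.sin(.224)]))
crop('wrist5',205,120,325,250,5)
E
```

```text
rim [568.0972599   88.78841701  77.        ]
52.424135377824406
floor [565.01469217  87.06887271  20.        ]
tile [509.5770768   74.75050034  25.        ] [566.12804691  87.63412482]
```

View pics/wrist5_c205_120.png

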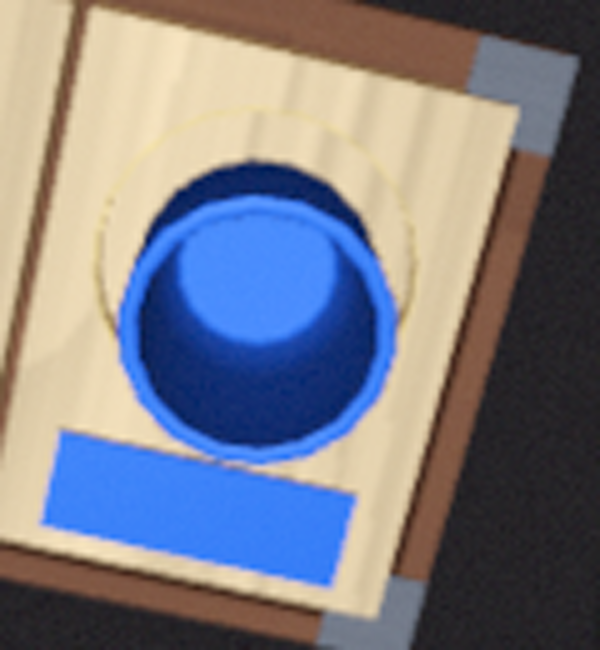

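The cup stands upright and centred in the blue well, with its rim at (568,89), against a well centre of about (567,89). Handing in.

```bash
python3 - <<'E'
from h import *
print(env.job_done(), env.state()['time_s'])
E
```

```text
the job is handed in; nothing more can be done
the job is handed in; nothing more can be done
```

The blue finjan is standing upright in the blue-tiled well, and the job is handed in. Of the three blue cups I took the middle-sized one, whose rim measured about 54 mm and height about 60 mm. I lowered it until light contact (about 5 N), released it, and raised the arm clear at about 10 s.

- **Position:** the final wrist view puts the rim centre at about (568, 89), within about 2 mm of the well centre. The green and amber cups stand where they were in the last scene picture.
- **Disagreement:** the scene and side cameras differed by about 5 mm on positions. I relied on the wrist camera for the final moves, and its well position matched the average of the other two to within about 2 mm.

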